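Stow the sliding parts tray past its spring catch

ROBOT

A 7-joint arm with a two-finger parallel gripper is mounted at the origin on a cart in front of the work surface, level with it; the furniture and walls round the work are solid. World frame = base frame: x ahead of the robot, y to its left, z up, the work surface at z = 0. Lengths are in m, angles in rad, forces in N, time in s.
With the tool pointing down it reaches from about 0.425 to 0.925 m from the base axis. Payload 6.8 kg.
Tool frame: the origin (TCP) lies at the very end of the fingers, on their centre line; the grasp point (between the pads) lies 19 mm behind it; z points along the fingers, y is the line along which they close (so a half turn about z gives the same grasp; the last joint's range is limited). The gripper opens to 85 mm and grips with 20 to 120 N. Pads are 22 mm wide; open, the fingers measure 114 mm over their backs; the gripper's body (76 mm by 85 mm) begins 54 mm behind the grasp point. The pads swing forward as they close: fully open they stand 13 mm farther back than shut.
Start: joints at [-1.267, 0.477, 0.022, 1.555, -0.011, 1.109, -0.083], TCP at [0.27, 0.619, 0.231] pointing down, gripper open.
Joint ranges: [-2.96, 2.96], [-0.34, 2.1], [-1.41, 1.46], [0.24, 2.44], [-1.37, 4.51], [0.17, 1.92], [-2.96, 2.96]. Speed limits (rad/s): [2.39, 2.39, 3.14, 3.14, 3.14, 3.14, 3.14].

INTERFACE

Orientations are given as a rotation vector (axis times angle).
In Python, from bench import get_obs, viewer, r gives the robot as it stands. The module is installed in compiled form; this text tells all that it offers.
- The arm moves only by the tool play_rows, never from a script. Its argument "commands" is a list that holds one entry, the list of rows, each a list of 5 numbers: the gripper's target within -1 to 1 (shut at 1, half-way at 0, fully open at -1), then the shift along the tool's x, y, z scaled (see below), then the turn about the tool's z scaled (see below). A call has 1 to 12 rows; each row is the pose to reach, as a shift and turn from the pose commanded when the call began, along the tool's axes at that moment; what a row does not reach only later rows make up. The controller multiplies each number of a shift by 0.2 m and each number of a turn by pi/2 rad. A row lasts 1/12 s, in which the tool goes at most 41.7 mm and 7.16 degrees, less where a joint would pass 70% of its speed; a pose out of reach is approached as far as the arm can. A call with a number of a shift or a turn outside -1 to 1 is refused whole. A call with a gripper value outside its range is refused whole. The fingers move at their own pace and stop on an object; "grip_force" is the grip in N (left out, the last holds). Time passes only in rows, so rows that repeat a pose let the fingers close. It gives the time, the measured TCP pose, the force, the opening and the grip force at its end, in the units of the state.
- get_obs(): the state, without advancing time (a new reading comes with each control period).
- viewer.grab_frame(name): name is "scene" or "side" or "wrist"; returns a dict with "pixels" (480x640x3 uint8, red, green, blue), "fovy" (degrees; the focal length in pixels is half the picture's height over the tangent of half this angle, whatever the lens; pixels are square), "cx", "cy" (the principal point, pixels), "distortion" ([k1, k2, p1, p2, k3] as OpenCV has them; the pictures are not rectified), "world_to_cam" (4x4, takes a point from world to camera coordinates); the wrist camera has in their place "hand_eye" (4x4, takes a point from camera to tool coordinates, whose origin is the TCP and whose axes are the flange's). Camera axes: x right, y up, looking along -z (the intrinsics and any distortion apply to the point x, -y, -z); pixel columns grow to the right and rows downward; lengths in m; the calibration is good to about 2 mm. A picture is of the moment at which its call begins: read the wrist's pose just before it. There is no depth.
- r.hand_in(): hands the job in; it is judged then, once.
Trained networks look in a picture, given as the dict that the camera call returned (one of the last four; its "shot" number tells which), for a name from the list of things; names that differ only in an ending like _2 or _b are one class to them, and where a whole thing is asked for, a point or a joint stands for the part that bears it (a point fixed in the world has none). Each returns a list of dicts, best first, with "score" (0 to 1); they miss things now and then, are a little off and sometimes report something else, mostly with a low value. They report only what shows in the picture. A call takes as long as a camera call.
- viewer.trace(picture, thing): "pixels" (480x640 bool, what is visible of it) and "rect" ([left, top, right, bottom] in pixels, round what is visible of it).
The state is a dict: "clock": time; "joints": joint angles; "qvel": joint speeds; "tau": joint torques, N m; "tcp_pos": TCP position; "orientation": TCP orientation; "contact_force": force on the tool from outside, world axes, zero at the start; "moment": the same for the moment, N m; "grip_width": finger opening in m; "gripper_force": force on a finger pad.
Only numpy, scipy, OpenCV 4.12 (cv2) and the standard library are available. Lean on these libraries where they do the work, as an engineer would, in place of code of your own. Each camera call takes 0.05 s, during which the arm holds its last target. There are 200 camera calls.

TASK

Stow the sliding parts tray for driving: with the closed fingertips press the spring catch plate in the handle opening down and, keeping it pressed, push the tray in by its tall near wall until it is fully home; only then let the catch go so that it springs up behind the handle bar. This is all pressing and pushing: do not pick up or tip the two brass fittings in the tray, and leave the white cap and the spanner where they lie.

Things in the scene. Friction and masses are not known exactly. Their poses are not given: they have to be found in the camera images.
- runner: Fixed aluminium channel with a dark steel floor on the worktop to the robot's right, 235 x 108 mm, floor 6 mm thick, side rails 33 mm high. Origin: on the worktop, on the centre line, 42 mm in from the near end, level with the near face of the catch's tooth. +x is the way the tray slides in (roughly away from the robot), y across, z up.
- catch (a joint): Spring catch, m pressed straight down: 0 = up, 0.010 = bottomed; about 3 N at the top of the travel to 9 N at the bottom. One steel piece 36 mm wide on the centre line: an upright tooth and, beyond it, a flat press plate. Up, the tooth blocks the tray's handle bar; pressed 7 mm or more it lets the bar pass over it.
- plate_top (a point): On top of the catch's press plate, on the centre line, at x = 35 mm in the runner frame; moves down with the catch. The plate spans x = 10 to 118 mm in the runner frame; its top is 22 mm above the worktop when up, 12 mm when bottomed.
- tooth_top (a point): Top centre of the catch's tooth, which spans x = 0 to 10 mm in the runner frame; 32 mm above the worktop when up. Moves down with the catch. Surroundings: left of the runner stands the orange tool bag, 0.22 m tall, to y = -0.246; right of it, at y = -0.47, the bay's side wall, 72 mm high up to x = 0.488 and taller than the robot beyond that; swing in over the near edge.
- tray (a joint): Tray travel, m: starts at 0 to 0.02, 0.052 = home stop. About 1.5 N of friction; stays where it is left. Its handle bar meets the raised tooth at 0.028; beyond 0.048 the bar is past the tooth and the catch can rise behind it. The tray is a grey box 96 x 84 mm, side walls to 47 mm above the worktop, 0.5 kg, with a steel loop handle on the robot's side.
- push_face (a point): Middle of the near (robot-side) face of the tray's tall near wall, the face to push on towards the runner's +x; 45 mm above the worktop, at x = 60 mm + tray travel in the runner frame. The wall is 84 mm wide and reaches from 25 to 60 mm above the worktop.
- bar_mid (a point): Centre of the loop handle's bar, at x = -33 mm + tray travel in the runner frame. Bar and side arms have a 10 x 10 mm section, 25 to 35 mm above the worktop. The opening inside the loop, in which the catch lies, is 64 mm wide and 88 mm long from the bar to the tray's near wall.
- tray_floor (a point): Centre of the tray's inner floor (87 mm along x, 78 mm across), 28 mm above the worktop.
- union: Brass union half, 46 x 40 x 40 mm, loose, standing in the tray; origin at the centre of its underside, z up.
- bush: Brass reducing bush, 35 mm across, 30 mm high, loose, standing in the tray; origin at the centre of its underside, z up.
- cap: White screw cap, 37 mm across, 22 mm high, on the worktop beyond the tray; bystander.
- spanner: Adjustable spanner, 47 x 209 x 11 mm, lying on the left of the worktop; bystander.

How it is judged:
On the way, in this order (a step that is already met when the one before it is completed fails the run):
1. the catch is pressed down while the tray is still out (value of joint catch above 0.006 m and value of joint tray below 0.028 m), for 0.1 s.
2. the tray is home with the catch still held down (value of joint tray above 0.0485 m and value of joint catch above 0.004 m), for 0.1 s.
At the end, for the whole second after the job is handed in: The tray is home (joint over 0.046) with the catch sprung up behind its handle bar (catch under 2.5 mm pressed), everything at rest, and both brass fittings stand upright (within 0.25 rad) on the tray's floor (value of joint tray above 0.046 m and value of joint catch below 0.0025 m and velocity of joint tray between -0.005 and 0.005 m/s and angle between each of union, bush's own z axis and vertical below 0.25 rad and horizontal distance between each of union, bush and tray_floor below 0.05 m and z of each of union, bush in the frame of tray_floor below 0.008 m and linear speed of each of union, bush below 0.02 m/s); the robot touches nothing.
It fails at once if a brass fitting is lifted out of the tray or tipped over (z of any of union, bush in the frame of tray_floor above 0.015 m or angle between any of union, bush's own z axis and vertical above 0.6 rad).
It fails at once if the fingers handle a brass fitting (contact force between the fingers and union above 2 N or contact force between the fingers and bush above 2 N).
It fails at once if the cap or the spanner is moved or lifted (distance of any of cap, spanner from where it was at the start of the episode above 0.02 m).
It also fails if it takes over 32 s, if anything falls off the work surface, if the arm or the gripper's body presses on something with over 40 N, if the wrist force passes 120 N, or if a joint passes its speed limit or range.

## Working session

There is one attempt and no reset: what is moved stays moved. The work goes in short steps, Python scripts to look and compute and a tool call to move; the robot and the scene stay as the last step left them, time stands still between calls to the robot, and variables do not carry over. Pictures are saved under pics/ and viewed, at most 10 in all, crops included, and the job is handed in when it is done.

Besides the shell and the picture viewer there is one more tool, called after ">>>" by a JSON object that holds its "fn" and its "kwargs", one argument or row to a line. play_rows: Moves the arm, as the interface text tells. Shifts and turns lie within -1 to 1; 1 stands for 0.2 m of shift or pi/2 rad of turn. Its arguments: {"type":"object","properties":{"commands":{"type":"array","items":{"type":"array","items":{"type":"array","items":{"type":"number","minimum":-1,"maximum":1}}}},"grip_force":{"type":"number"}},"required":["commands"]}

```bash
mkdir -p pics; ls; python3 - <<'E'
from bench import get_obs, viewer, r
import cv2,numpy as np
o=get_obs(); print({k:np.round(v,3).tolist() for k,v in o.items()})
for n in ("scene","side"):
    f=viewer.grab_frame(n); cv2.imwrite(f"pics/{n}0.png",f["pixels"][:,:,::-1])
    print(n,f["fovy"],f["cx"],f["cy"],f["distortion"],np.round(f["world_to_cam"],4).tolist())
    for t in ("runner","catch","tray","push_face","union","bush","cap"):
        print(t,[(round(d["score"],2),np.round(d["rect"]).tolist()) for d in viewer.trace(f,t)][:3])
E
```

```text
pics
{'clock': 0.0, 'joints': [-1.267, 0.478, 0.022, 1.556, -0.011, 1.109, -0.083], 'qvel': [0.001, -0.0, 0.002, 0.0, 0.001, -0.002, -0.001], 'tau': [0.0, -59.646, 1.608, -28.12, 0.012, 0.009, 0.0], 'tcp_pos': [0.27, 0.618, 0.23], 'orientation': [-0.642, -3.075, 0.003], 'contact_force': [-0.284, -0.195, 0.533], 'moment': [0.031, -0.043, -0.019], 'gripper_force': 0.0, 'grip_width': 0.085}
scene 53.718713725907264 327.03424557608594 239.84774274990087 [0.02908723 0.         0.         0.         0.        ] [[0.524, -0.8514, -0.022, -0.3239], [0.3802, 0.2107, 0.9006, -0.2395], [-0.7621, -0.4803, 0.4342, -0.7864], [0.0, 0.0, 0.0, 1.0]]
runner [(0.86, [406.0, 255.0, 480.0, 335.0])]
catch [(0.95, [431.0, 290.0, 458.0, 312.0])]
tray [(0.64, [417.0, 257.0, 473.0, 320.0])]
push_face [(0.64, [416.0, 263.0, 475.0, 318.0])]
union [(0.72, [455.0, 258.0, 470.0, 277.0])]
bush [(0.6, [436.0, 259.0, 450.0, 273.0])]
cap [(0.53, [460.0, 252.0, 482.0, 264.0])]
side 46.38487111378671 321.73580677842835 245.70356419755473 [-0.08079719  0.          0.          0.          0.        ] [[0.8561, -0.5169, 0.0026, -0.4705], [0.4232, 0.7039, 0.5705, -0.2481], [-0.2967, -0.4873, 0.8213, -1.0952], [0.0, 0.0, 0.0, 1.0]]
runner [(0.87, [334.0, 334.0, 452.0, 456.0])]
catch [(0.74, [365.0, 383.0, 402.0, 426.0])]
tray [(0.57, [347.0, 345.0, 453.0, 441.0])]
push_face [(0.57, [348.0, 344.0, 451.0, 444.0])]
union [(0.57, [417.0, 365.0, 440.0, 389.0])]
bush [(0.75, [408.0, 354.0, 423.0, 371.0]), (0.55, [366.0, 388.0, 403.0, 426.0])]
cap [(0.51, [466.0, 333.0, 476.0, 343.0]), (0.32, [362.0, 387.0, 403.0, 426.0])]
```

```bash
python3 - <<'E'
import cv2
a=cv2.imread("pics/scene0.png");b=cv2.imread("pics/side0.png")
c=cv2.resize(b[310:470,300:500],(800,640),interpolation=cv2.INTER_CUBIC)[:600];cv2.imwrite("pics/sidecrop.png",c)
cv2.imwrite("pics/scenecrop.png",cv2.resize(a[240:345,390:500],(628,600),interpolation=cv2.INTER_CUBIC))
E
```

```text
(no output)
```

View pics/scene0.png

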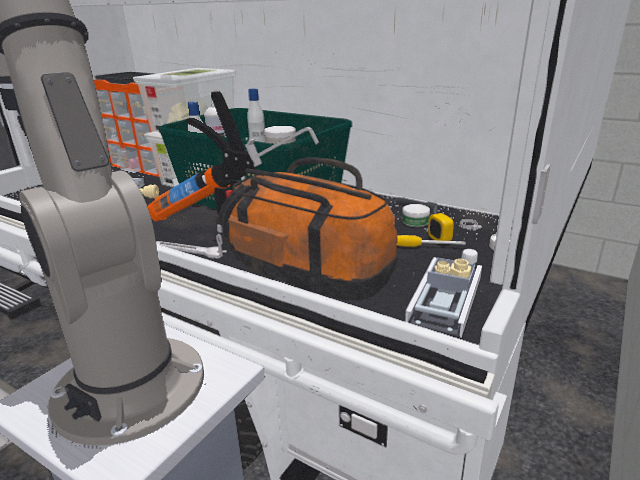

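View pics/sidecrop.png

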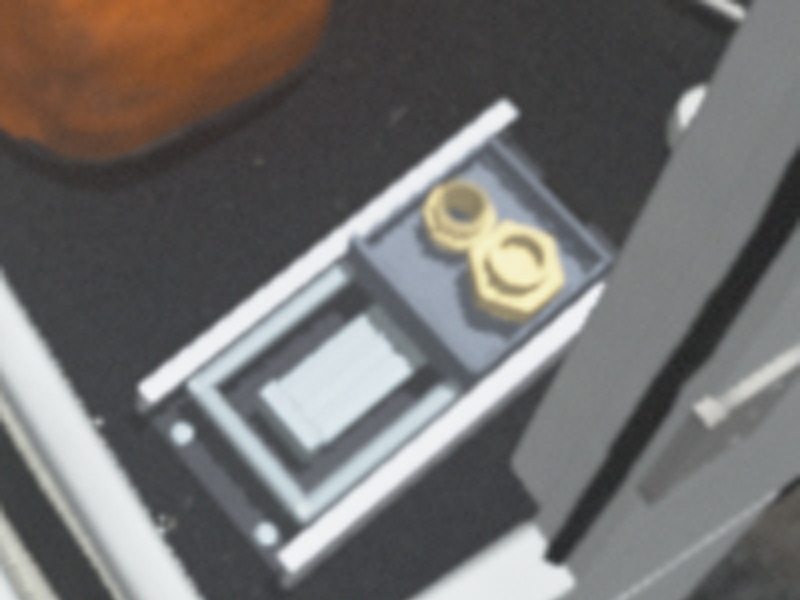

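View pics/scenecrop.png

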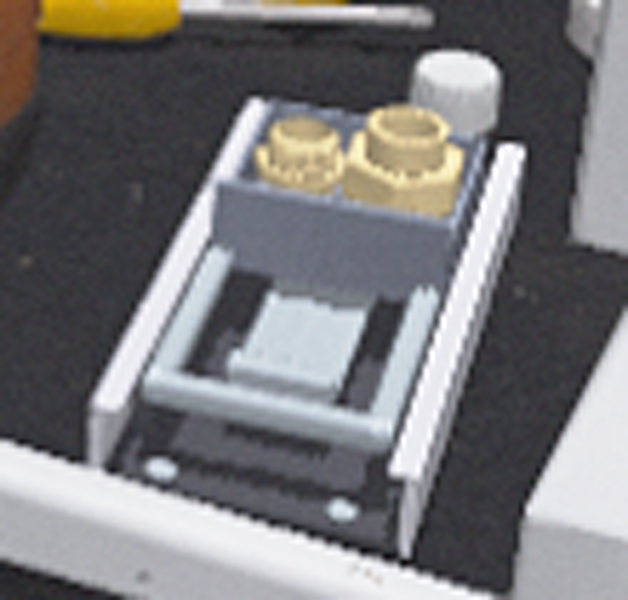

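The side crop shows the runner, with the tooth at crop (262–312, 388–445), the handle bar before it, and the tray near wall from (352,240) to (465,385). The fittings stand in the tray. I'll fit the runner pose and tray travel from corner pixels in both views.

```bash
cat > h.py <<'E'
import numpy as np,cv2
from scipy.optimize import least_squares
from scipy.spatial.transform import Rotation as R
def proj(f,P,W=None):
    W=f["world_to_cam"] if W is None else W
    P=np.asarray(P,float)@W[:3,:3].T+W[:3,3]; F=240/np.tan(np.radians(f["fovy"]/2))
    K=np.array([[F,0,f["cx"]],[0,F,f["cy"]],[0,0,1]])
    return cv2.projectPoints((P*[1,-1,-1]).reshape(-1,1,3),np.zeros(3),np.zeros(3),K,np.array(f["distortion"],float))[0].reshape(-1,2)
def tow(p,L): # p=x,y,yaw,travel ; L rows: x,y,z,istray
    L=np.asarray(L,float); x=L[:,0]+L[:,3]*p[3]; c,s=np.cos(p[2]),np.sin(p[2])
    return np.c_[p[0]+c*x-s*L[:,1],p[1]+s*x+c*L[:,1],L[:,2]]
M=1e-3
RLn=(-42*M,54*M,33*M,0);RLf=(193*M,54*M,33*M,0);RRn=(-42*M,-54*M,33*M,0);RRb=(-42*M,-54*M,0,0);RLb=(-42*M,54*M,0,0)
TL=(0,18*M,32*M,0);TR=(0,-18*M,32*M,0);BL=(-38*M,37*M,35*M,1);BR=(-38*M,-37*M,35*M,1);WL=(60*M,42*M,60*M,1);WR=(60*M,-42*M,60*M,1)
E
python3 - <<'E'
from h import *
from bench import viewer
fs=[viewer.grab_frame("side"),viewer.grab_frame("scene")]
side=dict(RLn=(138,388),RLf=(505,98),RRn=(287,566),RRb=(288,585),TL=(262,388),TR=(312,445),BL=(188,385),BR=(300,520),WL=(352,240),WR=(465,385))
scene=dict(RLn=(92,402),RLb=(95,465),RRn=(420,478),RRb=(405,556),TL=(230,362),TR=(340,388),WL=(215,182),WR=(455,228))
G=globals()
obs=[(fs[0],[G[k] for k in side],np.array(list(side.values()))/4+[300,310]),(fs[1],[G[k] for k in scene],np.array(list(scene.values()))/5.712+[390,240])]
fun=lambda p:np.concatenate([(proj(f,tow(p,L))-z).ravel() for f,L,z in obs])
s=least_squares(fun,[0.5,-.37,0,0.01],loss="soft_l1")
print(np.round(s.x,4)); e=fun(s.x).reshape(-1,2)
for k,v in zip(list(side)+list(scene),e): print(k,np.round(v,1))
E
```

```text
[ 0.4306 -0.3721  0.1163  0.0106]
RLn [ 0.4 -1.1]
RLf [1.2 0.3]
RRn [1.3 1.3]
RRb [-0.4  1.3]
TL [-0.6  0.5]
TR [-0.3  1.5]
BL [-0.1  1.7]
BR [-1.8 -0.2]
WL [-1.4 -0.2]
WR [ 1.2 -1.9]
RLn [-0.1 -1.3]
RLb [-1.5  1.9]
RRn [ 0.2 -1.4]
RRb [ 1.  -0.3]
TL [-0.2 -1. ]
TR [-0.9 -1.4]
WL [ 0.2 -0.7]
WR [-0.1 -0.7]
```

```bash
cat >> h.py <<'E'
RP=np.array([0.4306,-0.3721,0.1163,0.0106])
def to(*targets,yaw=None):
    from bench import get_obs
    o=get_obs(); T=R.from_rotvec(o["orientation"]); x=T.as_matrix()[:,0]
    a=np.arctan2(x[1],x[0]); print("t",round(o["clock"],2),"tcp",np.round(o["tcp_pos"],4),"yaw",round(a,4),"F",np.round(o["contact_force"],1))
    for t in targets: print(t,"rows:",np.round(T.inv().apply(np.array(t)-o["tcp_pos"])/0.2,3))
    if yaw is not None: print("turn",round(-((yaw-a+np.pi/2)%np.pi-np.pi/2)/(np.pi/2),4))
E
python3 - <<'E'
from h import *
to((.38,.45,.33),(.43,.45,.33),yaw=RP[2])
E
```

```text
t 0.9 tcp [0.2701 0.6186 0.2313] yaw 2.7298 F [-0.7 -0.2 -0.4]
(0.38, 0.45, 0.33) rows: [-0.841 -0.553 -0.494]
(0.43, 0.45, 0.33) rows: [-1.07  -0.453 -0.494]
turn -0.3362
```

>>> {"fn": "play_rows", "kwargs": {
  "commands": [
    [[1,-0.15,-0.1,-0.3,-0.05],[1,-0.3,-0.2,-0.5,-0.12],[1,-0.5,-0.3,-0.5,-0.2],[1,-0.7,-0.45,-0.5,-0.28],[1,-0.84,-0.55,-0.5,-0.336],[1,-0.84,-0.55,-0.5,-0.336],[1,-0.84,-0.55,-0.5,-0.336]]
  ]
}}

```text
clock: 1.48
tcp_pos: [0.3865, 0.4433, 0.3329]
orientation: [-0.164, 3.133, -0.003]
contact_force: [1.0, -0.2, 0.3]
grip_width: 0.0006
gripper_force: 0.0
```

```bash
python3 - <<'E'
from h import *
to((.44,.26,.33),(.44,.07,.33),(.44,-.12,.33),yaw=RP[2])
E
```

```text
t 1.48 tcp [0.3865 0.4433 0.3329] yaw -3.037 F [ 1.  -0.2  0.3]
(0.44, 0.26, 0.33) rows: [-0.17  -0.939  0.017]
(0.44, 0.07, 0.33) rows: [-0.071 -1.884  0.018]
(0.44, -0.12, 0.33) rows: [ 0.028 -2.829  0.02 ]
turn -0.0075
```

>>> {"fn": "play_rows", "kwargs": {
  "commands": [
    [[1,-0.04,-0.2,0,0],[1,-0.1,-0.4,0,0],[1,-0.16,-0.6,0,0],[1,-0.2,-0.8,0,0],[1,-0.2,-1,0,0]]
  ]
}}

```text
clock: 1.9
tcp_pos: [0.4443, 0.2545, 0.3314]
orientation: [-0.18, 3.135, 0.0]
contact_force: [1.1, -0.1, -0.4]
grip_width: -0.0004
gripper_force: 0.0
```

>>> {"fn": "play_rows", "kwargs": {
  "commands": [
    [[1,0,-0.2,0,0],[1,0.02,-0.4,0,0],[1,0.04,-0.6,0,0],[1,0.06,-0.8,0,0],[1,0.08,-1,0,0]]
  ]
}}

```text
clock: 2.32
tcp_pos: [0.4499, 0.0543, 0.3316]
orientation: [-0.182, 3.136, 0.001]
contact_force: [0.4, -0.5, -0.1]
grip_width: 0.0001
gripper_force: 0.0
```

>>> {"fn": "play_rows", "kwargs": {
  "commands": [
    [[1,0.02,-0.2,0,0],[1,0.04,-0.4,0,0],[1,0.06,-0.6,0,0],[1,0.08,-0.8,0,0],[1,0.1,-1,0,0],[1,0.1,-1,0,0]]
  ]
}}

```text
clock: 2.82
tcp_pos: [0.4524, -0.1531, 0.332]
orientation: [-0.164, 3.136, -0.005]
contact_force: [0.1, -0.5, 0.3]
grip_width: -0.0003
gripper_force: 0.0
```

```bash
python3 - <<'E'
from h import *
to((.43,-.36,.33),(.45,-.37,.28),yaw=RP[2])
E
```

```text
t 2.82 tcp [ 0.4524 -0.1531  0.332 ] yaw -3.0369 F [ 0.1 -0.5  0.3]
(0.43, -0.36, 0.33) rows: [ 0.219 -1.017  0.013]
(0.45, -0.37, 0.28) rows: [ 0.125 -1.077  0.263]
turn -0.0074
```

>>> {"fn": "play_rows", "kwargs": {
  "commands": [
    [[1,0.04,-0.2,0,0],[1,0.08,-0.4,0,0],[1,0.12,-0.6,0,0],[1,0.16,-0.8,0,-0.007],[1,0.2,-1,0,-0.007],[1,0.2,-1,0,-0.007],[1,0.2,-1,0,-0.007],[1,0.2,-1,0,-0.007]]
  ]
}}

```text
clock: 3.48
tcp_pos: [0.4372, -0.3477, 0.331]
orientation: [0.199, -3.135, -0.001]
contact_force: [0.5, 0.2, 0.7]
grip_width: -0.0
gripper_force: 0.0
```

```bash
python3 - <<'E'
from h import *
from bench import get_obs,viewer
o=get_obs();f=viewer.grab_frame("wrist")
T=np.eye(4);T[:3,:3]=R.from_rotvec(o["orientation"]).as_matrix();T[:3,3]=o["tcp_pos"]
print(f["hand_eye"].round(3).tolist() if hasattr(f["hand_eye"],'round') else f["hand_eye"])
W=np.linalg.inv(T@np.array(f["hand_eye"]))
np.savez("w0.npz",W=W,fovy=f["fovy"],cx=f["cx"],cy=f["cy"],d=f["distortion"])
im=f["pixels"][:,:,::-1].copy()
cv2.imwrite("pics/w0raw.png",im)
p=proj(f,tow(RP,[RLn,RLf,RRn,RRb,TL,TR,BL,BR,WL,WR,(118*M,18*M,22*M,0),(118*M,-18*M,22*M,0)]),W)
for q in p: cv2.circle(im,tuple(int(v) for v in q),3,(0,0,255),1)
cv2.imwrite("pics/w0.png",im); print(p.round(1).tolist()); to((.43,-.36,.33),yaw=RP[2])
E
```

```text
[[0.001, 0.964, 0.267, 0.067], [1.0, -0.001, 0.0, -0.0], [0.0, 0.267, -0.964, -0.143], [0.0, 0.0, 0.0, 1.0]]
[[346.2, 159.7], [341.3, 323.5], [262.3, 158.9], [266.4, 158.0], [317.9, 191.9], [290.7, 191.6], [332.8, 171.1], [275.5, 170.6], [335.8, 249.5], [270.9, 248.8], [317.3, 273.0], [292.4, 272.7]]
t 3.53 tcp [ 0.4376 -0.3469  0.3311] yaw -3.0131 F [-0.4 -0.3 -0.2]
(0.43, -0.36, 0.33) rows: [ 0.046 -0.06   0.005]
turn 0.0078
```

View pics/w0.png

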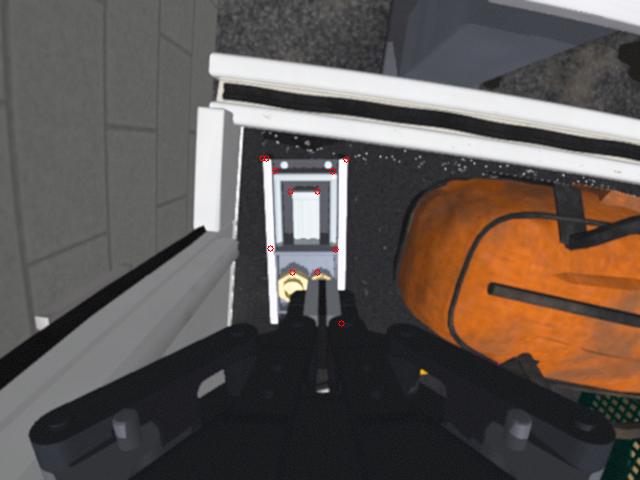

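The wrist view agrees with the fit: rails at columns 265–346, tooth near (291–318, 191), and the tray's near wall at row 249. I'll zoom in to refine.

```bash
python3 - <<'E'
import cv2
a=cv2.imread("pics/w0raw.png")
cv2.imwrite("pics/w0c.png",cv2.resize(a[150:262,250:360],(589,600),interpolation=cv2.INTER_CUBIC))
E
```

```text
(no output)
```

View pics/w0c.png

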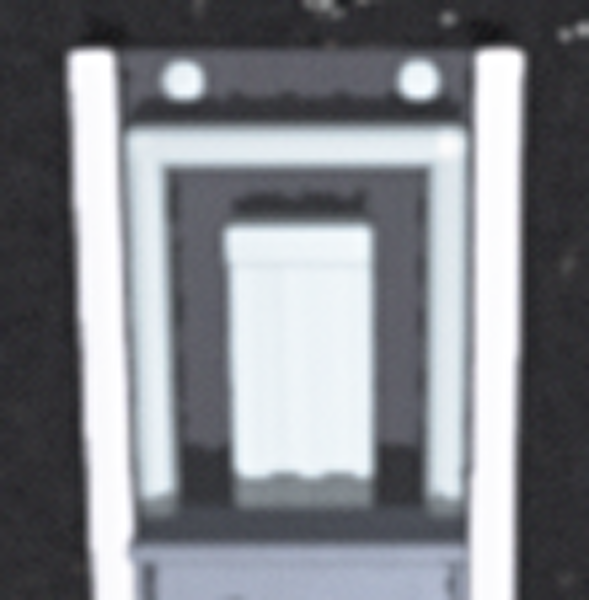

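```bash
python3 - <<'E'
from h import *
from bench import viewer
fs=[viewer.grab_frame("side"),viewer.grab_frame("scene")]
n=np.load("w0.npz"); fw=dict(fovy=float(n["fovy"]),cx=float(n["cx"]),cy=float(n["cy"]),distortion=n["d"],world_to_cam=n["W"])
side=dict(RLn=(138,388),RLf=(505,98),RRn=(287,566),RRb=(288,585),TL=(262,388),TR=(312,445),BL=(188,385),BR=(300,520),WL=(352,240),WR=(465,385))
scene=dict(RLn=(92,402),RLb=(95,465),RRn=(420,478),RRb=(405,556),TL=(230,362),TR=(340,388),WL=(215,182),WR=(455,228))
wr=dict(RLn=(526,50),RRn=(68,50),TL=(373,226),TR=(225,228),BL=(466,127),BR=(127,130),WL=(468,543),WR=(132,548))
G=globals()
mk=lambda f,d,s,o:(f,[G[k] for k in d],np.array(list(d.values()))/s+o)
A=[mk(fs[0],side,4,[300,310]),mk(fs[1],scene,5.712,[390,240])];B=[mk(fw,wr,5.357,[250,150])]
for obs in (A,B,A+B):
    fun=lambda p:np.concatenate([(proj(f,tow(p,L))-z).ravel() for f,L,z in obs])
    s=least_squares(fun,[0.43,-.37,0.1,0.01],loss="soft_l1"); print(np.round(s.x,4), np.sqrt(np.mean(s.fun**2)))
print(fun(s.x).reshape(-1,2)[-8:].round(1).tolist())
p=s.x
for x,z in ((45,60),(45,8),(101,10)):
    to(tow(p,[(x*M,0,z*M,0)])[0].round(4),yaw=p[2])
E
```

```text
[ 0.4306 -0.3721  0.1163  0.0106] 1.0473525224530098
[ 0.4308 -0.37    0.1331  0.014 ] 1.1919065541035403
[ 0.4308 -0.3711  0.124   0.0133] 1.2915246201066966
[[-1.5, 0.3], [0.1, 0.1], [-0.9, -0.2], [-0.6, -0.6], [-3.6, -0.4], [2.5, -1.1], [-0.4, 0.2], [-2.5, -1.0]]
t 3.63 tcp [ 0.4377 -0.3466  0.3312] yaw -3.0119 F [ 0.4 -0.1 -0.1]
[ 0.4755 -0.3655  0.06  ] rows: [-0.175 -0.119  1.356]
turn 0.0036
t 3.63 tcp [ 0.4377 -0.3466  0.3312] yaw -3.0119 F [ 0.4 -0.1 -0.1]
[ 0.4755 -0.3655  0.008 ] rows: [-0.174 -0.12   1.616]
turn 0.0036
t 3.63 tcp [ 0.4377 -0.3466  0.3312] yaw -3.0119 F [ 0.4 -0.1 -0.1]
[ 0.531  -0.3586  0.01  ] rows: [-0.454 -0.121  1.606]
turn 0.0036
```

>>> {"fn": "play_rows", "kwargs": {
  "commands": [
    [[1,-0.1,-0.08,0.1,0.004],[1,-0.175,-0.12,0.25,0.004],[1,-0.175,-0.12,0.45,0.004],[1,-0.175,-0.12,0.65,0.004],[1,-0.175,-0.12,0.85,0.004],[1,-0.175,-0.12,1,0.004],[1,-0.175,-0.12,1,0.004],[1,-0.175,-0.12,1,0.004],[1,-0.175,-0.12,1,0.004]]
  ]
}}

```text
clock: 4.38
tcp_pos: [0.4761, -0.368, 0.1334]
orientation: [-0.191, 3.133, -0.002]
contact_force: [0.4, -1.0, -0.4]
grip_width: 0.0001
gripper_force: 0.0
```

```bash
sed -i 's/^RP=.*/RP=np.array([0.4308,-0.3711,0.124,0.0125])/' h.py; python3 - <<'E'
from h import *
to(*tow(RP,[(x*M,0,z*M,0) for x,z in ((45,60),(45,28),(45,13))]).round(4),yaw=RP[2])
E
```

```text
t 4.38 tcp [ 0.4761 -0.368   0.1334] yaw -3.02 F [ 0.4 -1.  -0.4]
[ 0.4755 -0.3655  0.06  ] rows: [0.002 0.013 0.367]
[ 0.4755 -0.3655  0.028 ] rows: [0.002 0.013 0.527]
[ 0.4755 -0.3655  0.013 ] rows: [0.003 0.014 0.602]
turn -0.0015
```

>>> {"fn": "play_rows", "kwargs": {
  "commands": [
    [[1,0,0.01,0.15,0],[1,0,0.01,0.3,0],[1,0,0.01,0.4,0],[1,0,0.01,0.47,0],[1,0,0.01,0.52,0],[1,0,0.01,0.52,0],[1,0,0.01,0.52,0],[1,0,0.01,0.52,0]]
  ]
}}

```text
clock: 5.05
tcp_pos: [0.4754, -0.3665, 0.0289]
orientation: [-0.189, 3.134, -0.002]
contact_force: [0.1, 0.2, 0.4]
grip_width: 0.0002
gripper_force: 0.0
```

```bash
python3 - <<'E'
from h import *
from bench import viewer
f=viewer.grab_frame("side"); cv2.imwrite("pics/s1.png",cv2.resize(f["pixels"][310:460,320:480,::-1],(640,600),interpolation=cv2.INTER_CUBIC))
to(*tow(RP,[(45*M,0,z*M,0) for z in (13,11)]).round(4),yaw=RP[2])
E
```

```text
t 5.1 tcp [ 0.4754 -0.3664  0.0288] yaw -3.021 F [0.1 0.8 0.4]
[ 0.4755 -0.3655  0.013 ] rows: [-0.001  0.005  0.079]
[ 0.4755 -0.3655  0.011 ] rows: [-0.001  0.005  0.089]
turn -0.0022
```

View pics/s1.png

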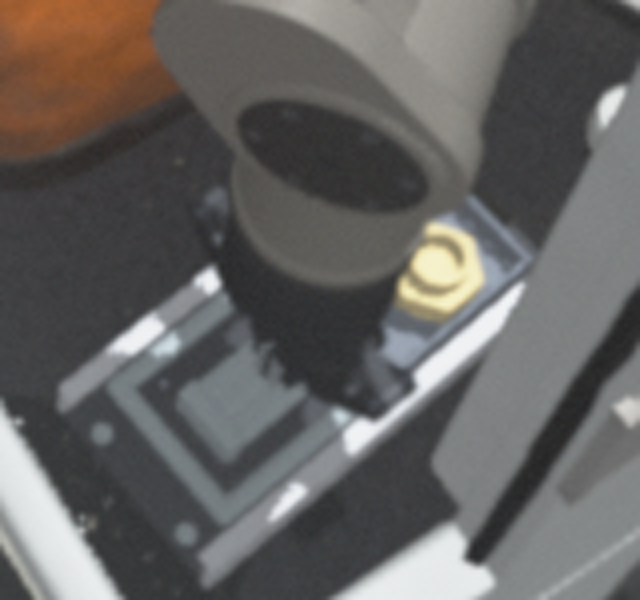

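The fingertips sit over the plate inside the loop, clear of the bar (crop 230,500) and the near wall. Next I press.

>>> {"fn": "play_rows", "kwargs": {
  "commands": [
    [[1,0,0,0.03,0],[1,0,0,0.05,0],[1,0,0,0.07,0],[1,0,0,0.08,0],[1,0,0,0.08,0],[1,0,0,0.08,0],[1,0,0,0.08,0]]
  ]
}}

```text
clock: 5.68
tcp_pos: [0.4756, -0.3665, 0.0122]
orientation: [-0.189, 3.134, -0.002]
contact_force: [1.0, -0.2, 7.3]
grip_width: -0.0003
gripper_force: 4.1
```

>>> {"fn": "play_rows", "kwargs": {
  "commands": [
    [[1,0,0,0.006,0],[1,0,0,0.01,0],[1,0,0,0.01,0],[1,0,0,0.01,0]]
  ]
}}

```text
clock: 6.02
tcp_pos: [0.4757, -0.3666, 0.0117]
orientation: [-0.188, 3.133, -0.001]
contact_force: [-2.4, 3.6, 23.5]
grip_width: 0.0
gripper_force: 11.8
```

```bash
python3 - <<'E'
from h import *
from bench import get_obs
for x in (45,61.5,80,101.5,104): to(*tow(RP,[(x*M,0,11*M,0)]).round(4))
E
```

```text
t 6.02 tcp [ 0.4757 -0.3666  0.0117] yaw -3.0214 F [-2.4  3.6 23.5]
[ 0.4755 -0.3655  0.011 ] rows: [0.    0.006 0.004]
t 6.02 tcp [ 0.4757 -0.3666  0.0117] yaw -3.0214 F [-2.4  3.6 23.5]
[ 0.4918 -0.3635  0.011 ] rows: [-0.082  0.006  0.004]
t 6.02 tcp [ 0.4757 -0.3666  0.0117] yaw -3.0214 F [-2.4  3.6 23.5]
[ 0.5102 -0.3612  0.011 ] rows: [-0.174  0.006  0.004]
t 6.02 tcp [ 0.4757 -0.3666  0.0117] yaw -3.0214 F [-2.4  3.6 23.5]
[ 0.5315 -0.3585  0.011 ] rows: [-0.282  0.007  0.005]
t 6.02 tcp [ 0.4757 -0.3666  0.0117] yaw -3.0214 F [-2.4  3.6 23.5]
[ 0.534  -0.3582  0.011 ] rows: [-0.294  0.007  0.005]
```

>>> {"fn": "play_rows", "kwargs": {
  "commands": [
    [[1,0,0,-0.006,0],[1,-0.02,0,-0.006,0],[1,-0.04,0.002,-0.006,0],[1,-0.055,0.003,-0.006,0],[1,-0.07,0.003,-0.006,0],[1,-0.085,0.003,-0.006,0],[1,-0.1,0.004,-0.006,0],[1,-0.115,0.004,-0.006,0],[1,-0.13,0.004,-0.006,0],[1,-0.14,0.005,-0.006,0],[1,-0.14,0.005,-0.006,0]]
  ]
}}

```text
clock: 6.93
tcp_pos: [0.4973, -0.3644, 0.0116]
orientation: [0.183, -3.131, 0.002]
contact_force: [-12.9, -2.7, 19.8]
grip_width: 0.0005
gripper_force: 9.7
```

```bash
python3 - <<'E'
from h import *
to(*tow(RP,[(x*M,0,12*M,0) for x in (90,101.5,104)]).round(4),yaw=RP[2])
E
```

```text
t 6.93 tcp [ 0.4973 -0.3644  0.0116] yaw -3.0247 F [-12.9  -2.7  19.8]
[ 0.5201 -0.36    0.012 ] rows: [-0.116  0.009 -0.003]
[ 0.5315 -0.3585  0.012 ] rows: [-0.173  0.01  -0.003]
[ 0.534  -0.3582  0.012 ] rows: [-0.186  0.01  -0.003]
turn -0.0045
```

```bash
python3 - <<'E'
from h import *
from bench import viewer
f=viewer.grab_frame("side"); cv2.imwrite("pics/s2.png",cv2.resize(f["pixels"][310:460,320:480,::-1],(640,600),interpolation=cv2.INTER_CUBIC))
f=viewer.grab_frame("scene"); cv2.imwrite("pics/c2.png",cv2.resize(f["pixels"][240:345,390:500,::-1],(628,600),interpolation=cv2.INTER_CUBIC))
to()
E
```

```text
t 7.03 tcp [ 0.4973 -0.3644  0.0116] yaw -3.0247 F [-12.3  -2.1  18.8]
```

View pics/s2.png

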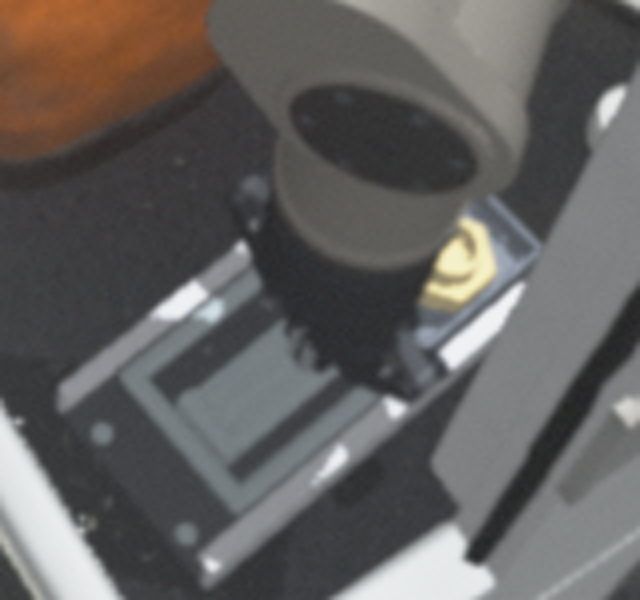

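View pics/c2.png

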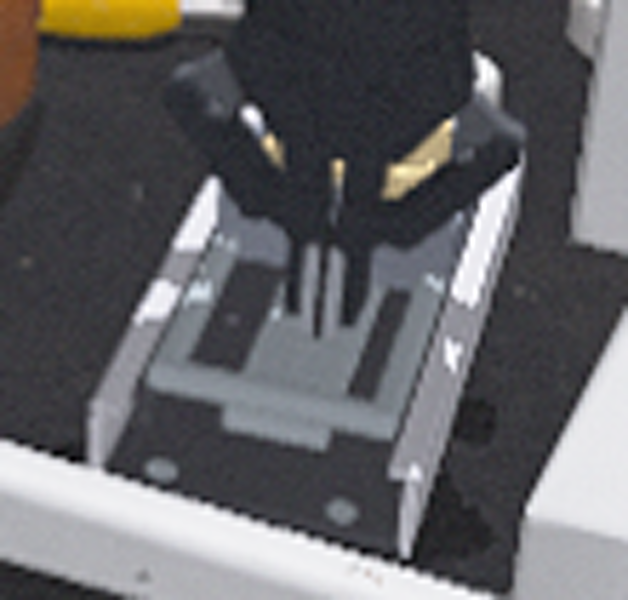

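The tray has moved in about 9 mm and the bar is just short of the pressed tooth (side crop ~190,400). The fingers stand on the plate against the wall. The drag is high because I'm pressing harder than needed, so I'll ease the press a little and keep pushing.

>>> {"fn": "play_rows", "kwargs": {
  "commands": [
    [[1,0,0,-0.005,0],[1,-0.012,0,-0.005,0],[1,-0.024,0,-0.005,0],[1,-0.036,0,-0.005,0],[1,-0.048,0,-0.005,0],[1,-0.06,0,-0.005,0]]
  ]
}}

```text
clock: 7.53
tcp_pos: [0.5099, -0.362, 0.0118]
orientation: [0.184, -3.131, 0.001]
contact_force: [-10.6, -2.0, 11.7]
grip_width: 0.0003
gripper_force: 5.6
```

>>> {"fn": "play_rows", "kwargs": {
  "commands": [
    [[1,-0.012,0,-0.001,0],[1,-0.024,0,-0.001,0],[1,-0.036,0,-0.001,0],[1,-0.048,0,-0.001,0],[1,-0.06,0,-0.001,0]]
  ]
}}

```text
clock: 7.95
tcp_pos: [0.5222, -0.3603, 0.0118]
orientation: [0.185, -3.131, 0.0]
contact_force: [-8.2, -1.1, 9.4]
grip_width: 0.0
gripper_force: 4.5
```

>>> {"fn": "play_rows", "kwargs": {
  "commands": [
    [[1,-0.012,0,0,0],[1,-0.024,0,0,0],[1,-0.036,0,0,0],[1,-0.048,0,0,0],[1,-0.055,0,0,0],[1,-0.06,0,0,0]]
  ]
}}

```text
clock: 8.45
tcp_pos: [0.5274, -0.3594, 0.0116]
orientation: [0.18, -3.122, -0.005]
contact_force: [-28.5, 1.5, 24.5]
grip_width: 0.0002
gripper_force: 7.0
```

```bash
python3 - <<'E'
from h import *
from bench import viewer
f=viewer.grab_frame("side"); im=cv2.resize(f["pixels"][310:460,320:480,::-1],(640,600),interpolation=cv2.INTER_CUBIC)
for t,c in ((.052,(0,0,255)),(.044,(0,255,0))):
    p=RP.copy();p[3]=t
    for q in proj(f,tow(p,[(-38*M,y*M,35*M,1) for y in (42,0,-42)])): cv2.circle(im,tuple(int(v) for v in (q-[320,310])*4),4,c,1)
cv2.imwrite("pics/s3.png",im); to()
E
```

```text
t 8.5 tcp [ 0.5275 -0.3594  0.0116] yaw -3.0264 F [-26.6   1.5  23.5]
```

View pics/s3.png

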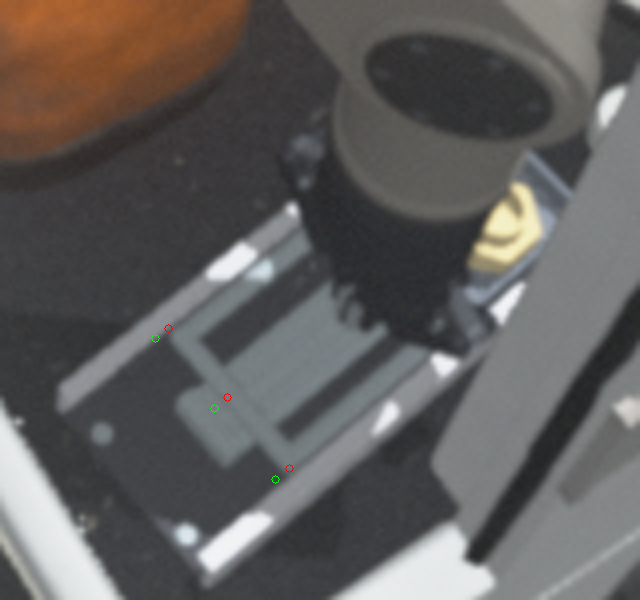

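The bar's near edge lies on the red 52 mm marks, and the whole tooth shows in front of it. With 27 N at the stop, the tray is home and the catch is still down. Next I ease back off the wall and lift straight up.

>>> {"fn": "play_rows", "kwargs": {
  "commands": [
    [[1,0.02,0,0,0],[1,0.04,0,0,0],[1,0.055,0,-0.002,0],[1,0.055,0,-0.02,0],[1,0.055,0,-0.04,0],[1,0.055,0,-0.06,0],[1,0.055,0,-0.09,0],[1,0.055,0,-0.15,0],[1,0.055,0,-0.25,0],[1,0.055,0,-0.35,0]]
  ]
}}

```text
clock: 9.33
tcp_pos: [0.5262, -0.3576, 0.0821]
orientation: [0.19, -3.134, -0.002]
contact_force: [0.5, 0.2, -0.1]
grip_width: 0.0
gripper_force: 0.0
```

>>> {"fn": "play_rows", "kwargs": {
  "commands": [
    [[1,0,0,-0.2,0],[1,0.1,0,-0.4,0],[1,0.2,0,-0.6,0],[1,0.3,0,-0.8,0],[1,0.4,0,-0.9,0],[1,0.4,0,-0.9,0],[1,0.4,0,-0.9,0]]
  ]
}}

```text
clock: 9.92
tcp_pos: [0.4468, -0.3688, 0.264]
orientation: [-0.186, 3.132, -0.001]
contact_force: [0.1, -0.1, -0.1]
grip_width: -0.0003
gripper_force: 0.0
```

```bash
python3 - <<'E'
from h import *
from bench import viewer
to()
f=viewer.grab_frame("side"); im=cv2.resize(f["pixels"][310:460,320:480,::-1],(640,600),interpolation=cv2.INTER_CUBIC)
p=RP.copy();p[3]=.052
for q in proj(f,tow(p,[(-38*M,y*M,35*M,1) for y in (42,-42)])): cv2.circle(im,tuple(int(v) for v in (q-[320,310])*4),4,(0,0,255),1)
for z,c in ((32,(0,0,255)),(22,(0,255,0))):
    for q in proj(f,tow(p,[(0,y*M,z*M,0) for y in (18,-18)])): cv2.circle(im,tuple(int(v) for v in (q-[320,310])*4),4,c,1)
cv2.imwrite("pics/s4.png",im)
E
```

```text
t 9.92 tcp [ 0.4468 -0.3688  0.264 ] yaw -3.0231 F [ 0.1 -0.1 -0.1]
```

View pics/s4.png

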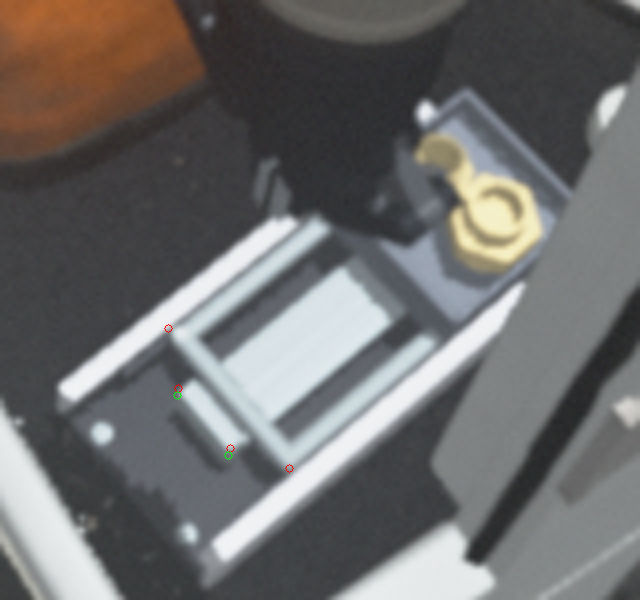

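The tooth's top edge is on the "up" marks (crop ~180,388 to 230,448). The bar is past it at the home position, and both fittings stand upright in the tray.

```bash
python3 -c "
from bench import r
print(r.hand_in())"
```

```text
the job is handed in; nothing more can be done
None
```

The job is handed in: the tray is fully home, the catch has sprung up behind the handle bar, and both brass fittings stand upright in the tray; the hand-in call returned no verdict.

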